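# Fit the round-hole screen in the seed grader and pin it in its clevis

### The arm

A 7-joint arm with a two-finger parallel gripper is mounted at the origin on a cart in front of the work surface, level with it; the furniture and walls round the work are solid. World frame = base frame: x ahead of the robot, y to its left, z up, the work surface at z = 0. Lengths are in m, angles in rad, forces in N, time in s.
With the tool pointing down it reaches from about 0.425 to 0.925 m from the base axis. Payload 6.8 kg.
Tool frame: the origin (TCP) lies on the centre line of the jaws, within the pads' length; the fingertips stand 25 mm ahead of it and the grasp point (between the pads) lies 6 mm ahead of it; z points along the fingers, y is the line along which they close (so a half turn about z gives the same grasp; the last joint's range is limited). The gripper opens to 85 mm and grips with 20 to 120 N. Pads are 22 mm wide; open, the fingers measure 114 mm over their backs; the gripper's body (76 mm by 85 mm) begins 54 mm behind the grasp point. The pads swing forward as they close: fully open they stand 13 mm farther back than shut.
Start: joints at [1.08, 0.477, 0.022, 1.555, -0.011, 1.109, -0.083], TCP at [0.252, -0.626, 0.256] pointing down, gripper open.
Joint ranges: [-2.96, 2.96], [-0.34, 2.1], [-1.41, 1.46], [0.24, 2.44], [-1.37, 4.51], [0.17, 1.92], [-2.96, 2.96]. Speed limits (rad/s): [2.39, 2.39, 3.14, 3.14, 3.14, 3.14, 3.14].

### API

Orientations are given as a rotation vector (axis times angle).
In Python, from bench import telemetry, grab_frame, job gives the robot as it stands.
- The arm moves only by the tool apply_moves, never from a script. Its argument "rows" is a list of rows, each a list of 2 entries, a list of its own where there are three numbers: the shift along the tool's x, y, z each as a share of 250 mm, from -1 to 1, then the turn, a rotation vector about the tool's x, y, z each as a share of pi rad, from -1 to 1. A call has 1 to 10 rows; each row is the pose to reach, as a shift and turn from the pose commanded when the call began, along the tool's axes at that moment, turning the shorter way round; what a row does not reach only later rows make up. A row lasts 1/8 s, in which the tool goes at most 62.5 mm and 10.7 degrees, less where a joint would pass 70% of its speed; a pose out of reach is approached as far as the arm can. A call with a number of a shift or a turn outside -1 to 1 is refused whole. A call with a gripper value outside its range is refused whole. "jaw" is the gripper's target within -1 to 1 (fully open at 1, half-way at 0, shut at -1), set as the call begins (left out, the last holds). The fingers move at their own pace and stop on an object; "newtons" is the grip in N (left out, the last holds). Time passes only in rows, so rows that repeat a pose let the fingers close. It gives the time, the measured TCP pose, the force, the opening and the grip force at its end, in the units of the state.
- telemetry.get_obs(): the state, without advancing time (a new reading comes with each control period).
- grab_frame(name): name is "side" or "top"; returns a dict with "frame" (384x512x3 uint8, red, green, blue), "vertical_fov" (degrees; the focal length in pixels is half the picture's height over the tangent of half this angle, whatever the lens; pixels are square), "cx", "cy" (the principal point, pixels), "origin" and "attitude" of the camera in the world. Camera axes: x right, y up, looking along -z (the intrinsics and any distortion apply to the point x, -y, -z); pixel columns grow to the right and rows downward; lengths in m; the calibration is good to about 2 mm. A picture is of the moment at which its call begins. There is no depth.
- job.hand_in(): hands the job in; it is judged then, once.
The state is a dict: "clock": time; "joints": joint angles; "qvel": joint speeds; "tau": joint torques, N m; "tcp_pos": TCP position; "orientation": TCP orientation; "contact_force": force on the tool from outside, world axes, zero at the start; "moment": the same for the moment, N m; "grip_width": finger opening in m; "gripper_force": force on a finger pad.
Only numpy, scipy, OpenCV 4.12 (cv2) and the standard library are available. Lean on these libraries where they do the work, as an engineer would, in place of code of your own. Each camera call takes 0.05 s, during which the arm holds its last target. There are 200 camera calls.

### The job

The bench seed grader has no screen in it: take the screen with the round holes, lay it on the sloping deck between the guides with its tongue downhill and slide it fully home into the clevis at the low end, so that the holes line up. Then take the locking pin from its keeper on the grader's base and drive it through clevis and tongue until its shoulder sits on the clevis, and let go. Leave the slotted screen where it lies and do not disturb the cup of beans.

Things in the scene. Friction and masses are not known exactly. Their poses are not given: they have to be found in the camera images.
- grader: Fixed bench seed grader: white base 270 x 156 mm (top 13 mm above the worktop), white cheeks, catch pan, sloping deck on top; all below 175 mm. Origin: on the worktop under its middle, z up. The deck falls to the grader's own -x, its low end, which looks to the robot's right (world -y) within 20 degrees.
- deck: Sloping deck, 30 degrees, fixed. Origin: on the clevis bore's axis, at the sliding surface; x up the slope, y across, z square to it. Ledges for the screen's long edges from x = 12 to 188 mm; between them open. Guide walls 103 mm apart, 11 mm high, flared lips above, to z = 21 mm. Two end stops (faces at x = 18 mm) halt the screen's frame where the holes line up.
- clevis_top (a point): Centre of the bore on top of the clevis, deck z = 14 mm: seat of the pin's shoulder; deck's axes. Clevis: steel fork 34 mm wide at the middle of the low end, deck x = -22 to 10 mm; lower ear z = -6 to 0, upper ear z = 9 to 14 mm, flared mouth on to x = 16 mm, up to z = 17 mm. Both ears have a 10 mm bore, the upper one countersunk.
- pin_keeper (a point): Mouth of the pin keeper: a grey 26 mm square block on the base plate before the deck's low end, with an upright 9.5 mm hole 35 mm deep; its top is 49 mm above the worktop. Axes of the grader.
- round_screen: Loose steel screen with round holes, 0.19 to 0.33 kg, lying flat: frame 120 (x) x 100 (y) x 12 mm; origin: centre of the underside, z up. Tongue 32 mm long, 24 wide, 6 thick on its -x edge, flush with the underside. Home: origin at deck x = 78, y = 0, z = 0 mm, axes parallel. Set it down with its origin at deck x = 113 to 122 mm, clear of the clevis, then slide it down.
- tongue_hole (a point): Centre of the 11 mm hole in the round-hole screen's tongue, on the tongue's upper face: 78 mm from the screen's origin towards its -x, 6 mm above the underside. Axes of the screen. Do not count on the screen sliding down by itself: push it.
- screen_grip (a point): Middle of the round-hole screen's lifting handle, 48 mm above the underside: a straight bar along the screen's x, 57 mm long, 12 mm wide (y), from 42 to 54 mm high, on a leg at each end (39 mm free between the legs, down to 10 mm). Axes of the screen; grip it across y.
- slot_screen: The other screen, with long slots instead of round holes; otherwise same shape, size and axes. It stays where it lies. The two may lie in either place.
- lock_pin: Loose locking pin, 50 to 80 g, upright in the keeper, shoulder on the block. Origin: centre of its shoulder's underside; z to the knob. Below: steel shank 8 mm thick, 34 mm long, the last 9 mm tapering to a 3.6 mm nose. Above: 17 mm collar up to 7 mm, then a black round knob, 20 mm in diameter, from 7 to 41 mm.
- pin_tip (a point): End of the pin's nose, 34 mm below its shoulder. Axes of the pin.
- sample_cup: Clear cup of beans with a red lid, 62 mm wide, 73 mm high, standing loose behind the grader; origin: centre of its underside. A bystander.
There are look-alikes about, which are no part of the job. There is more than one size of the lock_pin; the job needs the smaller.

How it is judged:
On the way:
1. the round-hole screen lies on the deck, slid fully home so that the holes line up (within 4 mm) (x of tongue_hole in the frame of deck between -0.004 and 0.004 m and y of tongue_hole in the frame of deck between -0.004 and 0.004 m and z of tongue_hole in the frame of deck between 0.002 and 0.0105 m and angle between the z axis of round_screen and the z axis of deck, either way round below 0.08 rad), for 0.2 s.
At the end, for the whole second after the job is handed in: The round-hole screen lies flat on the deck, home in the clevis with its tongue hole within 4 mm of the bore's axis; the pin stands in the bore through upper ear, tongue and lower ear, square to the deck within 7 degrees, with its shoulder on the upper ear (within 4 mm); both are at rest (all of step 1 and z of lock_pin in the frame of deck between 0.011 and 0.018 m and distance between lock_pin and clevis_top below 0.005 m and angle between the z axis of lock_pin and the z axis of deck, either way round below 0.12 rad and z of pin_tip in the frame of deck below -0.012 m and linear speed of each of lock_pin, round_screen below 0.02 m/s); the robot touches nothing.
It fails at once if the slotted screen is moved from where it lies (more than 20 mm) (distance of slot_screen from where it was at the start of the episode above 0.02 m).
It fails at once if the cup of beans is tipped or pushed more than 30 mm (angle between sample_cup's own z axis and vertical above 0.35 rad or distance of sample_cup from where it was at the start of the episode above 0.03 m).
It also fails if it takes over 64 s, if anything falls off the work surface, if the arm or the gripper's body presses on something with over 40 N, if the wrist force passes 120 N, or if a joint passes its speed limit or range.

## Working session

There is one attempt and no reset: what is moved stays moved. The work goes in short steps, Python scripts to look and compute and a tool call to move; the robot and the scene stay as the last step left them, time stands still between calls to the robot, and variables do not carry over. Pictures are saved under pics/ and viewed, at most 10 in all, crops included, and the job is handed in when it is done.

Besides the shell and the picture viewer there is one more tool, called after "Emit:" as name(argument=value, ...) on one line, values as JSON. apply_moves: Moves the arm, as the interface text tells. Its arguments: {"type":"object","properties":{"rows":{"type":"array"},"jaw":{"type":"number"},"newtons":{"type":"number"}},"required":["rows"]}

```bash
ls; mkdir -p pics; python3 - <<'E'
from bench import telemetry, grab_frame
import cv2, pickle
print(telemetry.get_obs())
for n in("side","top"):
    f=grab_frame(n); pickle.dump(f,open(f"{n}0.pkl","wb"))
    print(n,{k:v for k,v in f.items() if k!="frame"})
    cv2.imwrite(f"pics/{n}0.png",cv2.resize(f["frame"][:,:,::-1],(768,576),interpolation=cv2.INTER_CUBIC))
E
```

```text
pics
{'clock': 0.0, 'joints': array([ 1.07989681,  0.47779755,  0.02234608,  1.55644447, -0.01147392,
        1.10928085, -0.08309244]), 'qvel': array([ 3.93524766e-04,  1.31612723e-03, -8.08374780e-04, -7.57506735e-05,
        7.57702258e-04, -1.01962721e-03, -1.31836386e-03]), 'tau': array([-7.13139470e-04, -5.96448326e+01,  1.60770692e+00, -2.81199718e+01,
        1.24880439e-02,  9.28998808e-03, -4.88301964e-06]), 'tcp_pos': array([ 0.25190447, -0.6256551 ,  0.25533045]), 'orientation': array([-3.08251315e+00, -5.97360327e-01,  7.82495682e-04]), 'contact_force': array([-0.30518478,  0.86930741,  0.03855271]), 'moment': array([-0.00968733, -0.06642635,  0.05820662]), 'gripper_force': 0.0, 'grip_width': 0.08534968862487742}
side {'vertical_fov': 52.639405823923, 'cx': 254.31579108924325, 'cy': 193.84137999329013, 'origin': array([0.49864259, 0.6082971 , 0.69766624]), 'attitude': array([ 0.0904225 , -1.22453818, -2.75096595])}
top {'vertical_fov': 49.130041840094705, 'cx': 248.692897535529, 'cy': 191.93776714555008, 'origin': array([ 0.40526304, -0.12042298,  1.32488201]), 'attitude': array([ 0.12671315, -0.11958958, -1.54748676])}
```

View pics/side0.png

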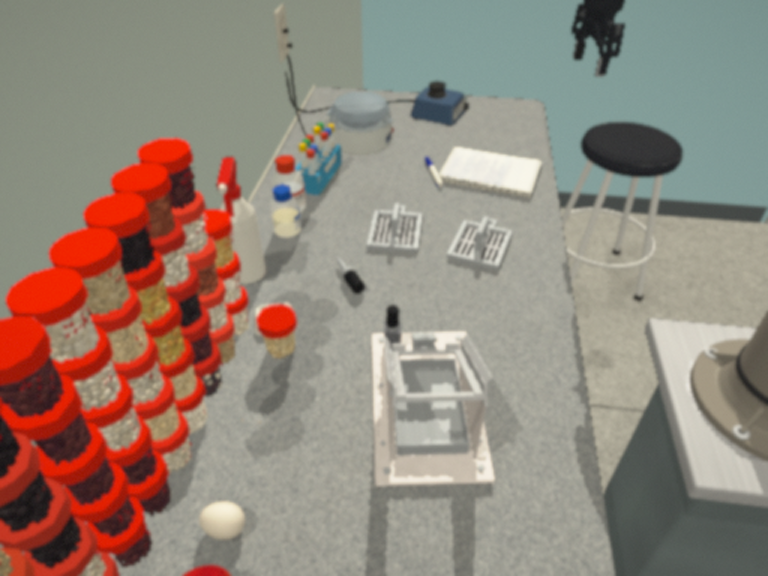

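View pics/top0.png

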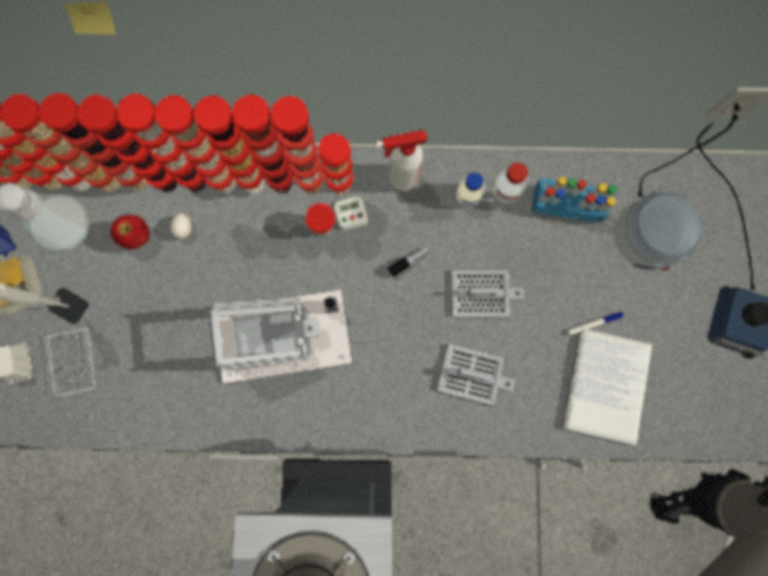

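The screen at top px (480,293), with round holes, fits the description. The one at (472,375) has slots. The pin upright in the keeper is at (330,304), and another pin lies loose at (405,262). I'll confirm in enlarged crops.

```bash
python3 - <<'E'
import pickle,cv2,numpy as np
t=pickle.load(open("top0.pkl","rb"))["frame"][:,:,::-1]; s=pickle.load(open("side0.pkl","rb"))["frame"][:,:,::-1]
def grid(im,x0,y0,w,h,k,st=10):
    o=cv2.resize(im[y0:y0+h,x0:x0+w],None,fx=k,fy=k,interpolation=cv2.INTER_CUBIC)
    for x in range(-(-x0//st)*st,x0+w,st):
        cv2.line(o,(int((x-x0+.5)*k),0),(int((x-x0+.5)*k),6),(0,0,255),1); 
        if x%20==0: cv2.putText(o,str(x),(int((x-x0+.5)*k)-10,16),0,.35,(0,0,255),1)
    for y in range(-(-y0//st)*st,y0+h,st):
        cv2.line(o,(0,int((y-y0+.5)*k)),(6,int((y-y0+.5)*k)),(0,0,255),1)
        if y%20==0: cv2.putText(o,str(y),(8,int((y-y0+.5)*k)+4),0,.35,(0,0,255),1)
    return o
a=grid(t,138,170,108,88,7.3); cv2.imwrite("pics/c1.png",a[:600,:800])
b=grid(t,250,155,100,120,4); c=grid(s,235,195,100,130,4); 
h=max(b.shape[0],c.shape[0]); 
p=np.zeros((h,800,3),np.uint8); p[:b.shape[0],:400]=b; p[:c.shape[0],400:]=c
cv2.imwrite("pics/c2.png",p)
E
```

```text
(no output)
```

View pics/c1.png

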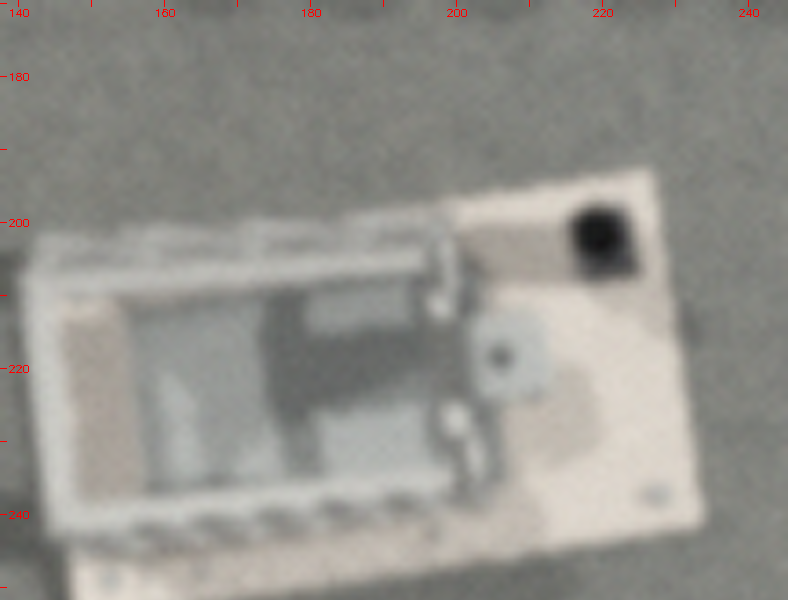

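View pics/c2.png

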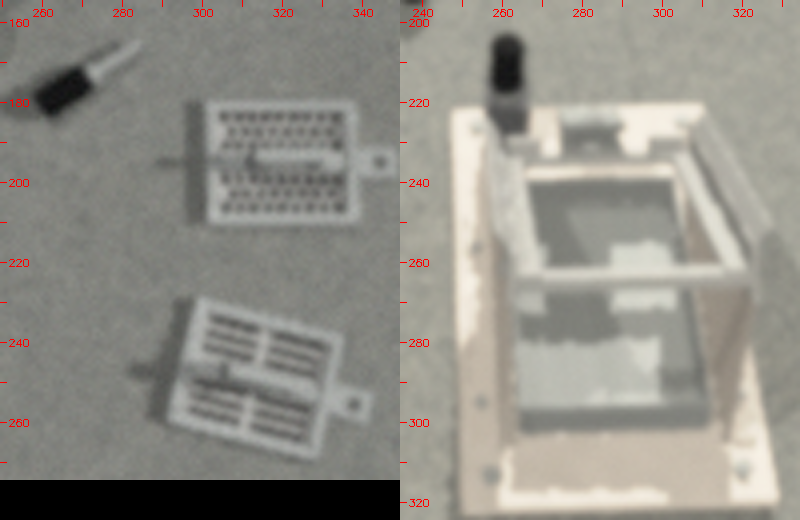

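```bash
cat > h.py <<'E'
import numpy as np,pickle
from scipy.spatial.transform import Rotation as R
from scipy.optimize import least_squares
C={n:pickle.load(open(f"{n}0.pkl","rb")) for n in("side","top")}
def proj(n,P):
    c=C[n]; f=192/np.tan(np.radians(c["vertical_fov"])/2)
    p=(np.atleast_2d(P)-c["origin"])@R.from_rotvec(c["attitude"]).as_matrix()
    return np.c_[c["cx"]+f*p[:,0]/-p[:,2], c["cy"]-f*p[:,1]/-p[:,2]]
def pose(v,L):
    x,y,a=v; L=np.atleast_2d(L); return np.c_[x+L[:,0]*np.cos(a)-L[:,1]*np.sin(a), y+L[:,0]*np.sin(a)+L[:,1]*np.cos(a), L[:,2]]
def tri(a,b,x0=(.5,0,.1)):
    return least_squares(lambda P:np.r_[proj("top",P)[0]-a,proj("side",P)[0]-b],x0)
E
python3 - <<'E'
from h import *
np.set_printoptions(precision=4,suppress=True)
# grader: own -x = world -y => x axis = +y : yaw ~ 90deg
B=np.array([[-135,-78,13],[-135,78,13],[135,78,13],[135,-78,13]])/1e3
# yaw 90: own y -> world -x ; corner (-135,-78)->world(+x side,-y): top px (227,193)
pt=np.array([[227,193],[234,241]]); ps=np.array([[247.5,221.5],[310.2,220.2],[329.2,319.5],[250,322.5]])
f=lambda v:np.r_[(proj("top",pose(v,B[:2]))-pt).ravel(),(proj("side",pose(v,B))-ps).ravel()]
r=least_squares(f,[.5,0,1.5]); print("grader",r.x,r.fun.round(1)); g=r.x
S=np.array([[60,50,12],[60,-50,12],[-60,-50,12],[-60,50,12],[-78,0,6]])/1e3
def scr(px,v0):
    f=lambda v:(proj("top",pose(v,S))-px).ravel()
    r=least_squares(f,v0); print("screen",r.x,r.fun.round(1)); return r.x
# c2 left: native = 250+X/4-.5, 155+Y/4-.5
n=lambda X,Y:(249.5+X/4,154.5+Y/4)
v=scr(np.array([n(209,221),n(207,102),n(355,100),n(359,220),n(380,163)]),[.5,-.4,1.57])
print("handle side px",proj("side",pose(v,[[.028,0,.054],[-.028,0,.054]])), "side frame",proj("side",pose(v,S)))
w=scr(np.array([n(168,420),n(198,298),n(342,335),n(318,460),n(354,404)]),[.4,-.4,1.4])
t=tri((218.8,201.8),(261.3,204.5)); print("knob top",t.x,t.fun.round(1))
def ing(P):
    a=g[2];d=P[:2]-g[:2];return np.r_[d@[np.cos(a),np.sin(a)],d@[-np.sin(a),np.cos(a)],P[2]]
print("in grader",ing(t.x))
# deck: a,h
c,s=np.cos(np.pi/6),np.sin(np.pi/6)
def deck(a,h,D): D=np.atleast_2d(D); return np.c_[a+D[:,0]*c-D[:,2]*s, D[:,1], h+D[:,0]*s+D[:,2]*c]
Dt=np.array([[0,0,14],[-22,-17,14],[-22,17,14]])/1e3; pT=np.array([[206.2,218.4],[211.8,212.3],[213.3,223.8]])
Ds=Dt[1:]; pS=np.array([[275.3,221],[290.8,221]])
f=lambda q:np.r_[(proj("top",pose(g,deck(*q,Dt)))-pT).ravel(),(proj("side",pose(g,deck(*q,Ds)))-pS).ravel()]
r=least_squares(f,[-.07,.05]); print("deck a,h",r.x,r.fun.round(1))
for h in (.04,.05,.06,.07):
    q=least_squares(lambda a:(proj("top",pose(g,deck(a[0],h,Dt)))-pT)[:,0],[-.07]).x[0]; print(h,q,proj("side",pose(g,deck(q,h,Ds))).round(1).tolist())
np.save("g.npy",np.r_[g,r.x]); np.save("v.npy",v); np.save("w.npy",w)
E
```

```text
grader [0.5112 0.0768 1.7429] [-0.3 -0.8 -0.1  0.2 -0.3 -0.3  0.6 -0.5  0.8  0.4 -0.6 -0.3]
screen [ 0.6091 -0.3382  1.5921] [-0.3  0.7 -0.4 -0.9  0.3 -0.4  0.4  0.9 -0.1 -0.3]
handle side px [[262.3079 145.0497]
 [264.286  134.3295]] side frame [[278.2346 164.6398]
 [243.8522 162.153 ]
 [249.2386 138.999 ]
 [281.1393 141.1284]
 [265.6675 138.4463]]
screen [ 0.4384 -0.317   1.3404] [-0.5  0.5 -0.5 -0.5  1.1 -0.1  0.   0.3 -0.1 -0.2]
knob top [ 0.5729 -0.0248  0.0908] [ 0.  -1.1  0.8  0.2]
in grader [-0.1107 -0.0434  0.0908]
deck a,h [-0.0572  0.0634] [-0.4 -0.4 -0.1 -0.5 -0.  -0.9 -1.1  0.2 -1.6 -0.1]
0.04 -0.05557532942195731 [[273.9, 228.8], [288.7, 228.5]]
0.05 -0.056514323894209566 [[274.0, 225.5], [288.9, 225.2]]
0.06 -0.05745332733870177 [[274.1, 222.2], [289.1, 221.8]]
0.07 -0.058392339966072876 [[274.3, 218.8], [289.3, 218.5]]
```

Picture findings:
- **Screens:** the round-hole screen's tongue hole is at top px (344,195). The slotted screen is below it and stays.
- **Pins:** the keeper pin's knob is at top (219,202). Triangulated, its top is 91 mm high, which matches a shoulder at 49 mm plus 41 mm. The lying pin is the look-alike.
- **Clevis:** the bore is at top (206,218.5).

Next I move above the handle.

```bash
cat >> h.py <<'E'
g=np.load("g.npy") if __import__("os").path.exists("g.npy") else None
def deckT(a=None,h=None):
    """deck pose in world: origin, R (columns = axes)"""
    a=g[3] if a is None else a; h=g[4] if h is None else h
    Rg=R.from_euler("z",g[2]).as_matrix(); o=Rg@[a,0,0]+np.array([g[0],g[1],h])
    return o, Rg@R.from_euler("y",-30,degrees=True).as_matrix()
FL=np.diag([1,-1,-1.])   # tool = frame with z down
def plan(p,Rt,frm=None):
    from bench import telemetry
    o=telemetry.get_obs(); p0,R0=(o["tcp_pos"],R.from_rotvec(o["orientation"]).as_matrix()) if frm is None else frm
    s=R0.T@(np.asarray(p)-p0)/.25; t=R.from_matrix(R0.T@Rt).as_rotvec()/np.pi
    print("shift",s.round(4).tolist(),"turn",t.round(4).tolist())
    return np.asarray(p),Rt
E
python3 - <<'E'
from h import *
v=np.load("v.npy"); Rt=R.from_euler("z",v[2]).as_matrix()@FL
p=np.r_[v[:2],.054]
a=plan(p+[-.12,-.1,.18],R.from_euler("z",v[2]-.5).as_matrix()@FL); b=plan(p+[0,0,.07],Rt,a); plan(p,Rt,b)
o,Rd=deckT(); print(o,Rd)
E
```

```text
shift [1.1599, -0.3413, 0.0861] turn [-0.0005, -0.0002, -0.2258]
shift [0.5761, 0.2418, 0.44] turn [0.0, 0.0, -0.1592]
shift [0.0, 0.0, 0.28] turn [0.0, 0.0, 0.0]
[0.5209702  0.02044594 0.06342774] [[-0.14834017 -0.98522092  0.08564424]
 [ 0.85322634 -0.17128847 -0.49261046]
 [ 0.5         0.          0.8660254 ]]
```

Emit:
apply_moves(rows=[[[0.95, -0.34, 0.09], [0, 0, -0.226]], [[0.95, -0.34, 0.09], [0, 0, -0.226]], [[0.95, -0.34, 0.09], [0, 0, -0.226]], [[0.95, -0.34, 0.09], [0, 0, -0.226]], [[0.95, -0.34, 0.09], [0, 0, -0.226]], [[0.95, -0.34, 0.09], [0, 0, -0.226]]], jaw=0.3)

```text
clock: 0.85
tcp_pos: [0.4404, -0.4585, 0.2334]
orientation: [-2.684, -1.632, 0.001]
contact_force: [-1.2, -1.4, -0.4]
grip_width: 0.0552
gripper_force: 0.0
```

```bash
python3 - <<'E'
from h import *
v=np.load("v.npy"); Rt=R.from_euler("z",v[2]).as_matrix()@FL
p=np.r_[v[:2],.054]
b=plan(p+[0,0,.07],Rt); plan(p,Rt,b)
from bench import telemetry
print(telemetry.get_obs())
E
```

```text
shift [0.7377, 0.3779, 0.437] turn [-0.0003, 0.0, -0.1589]
shift [0.0, 0.0, 0.28] turn [0.0, 0.0, 0.0]
{'clock': 0.85, 'joints': array([ 0.85072657,  0.44289654, -0.19372465,  1.6665319 ,  0.09619432,
        1.04236198,  0.14858419]), 'qvel': array([ 0.02788318, -0.00433409,  0.03485281, -0.00578132,  0.00419938,
        0.00249704,  0.00059435]), 'tau': array([-2.33698614e+00, -5.62974966e+01, -3.08539309e+00, -2.69487476e+01,
       -1.78149976e-01, -3.11766006e-02, -2.35677237e-02]), 'tcp_pos': array([ 0.44043076, -0.4585389 ,  0.23337909]), 'orientation': array([-2.68360112e+00, -1.63201914e+00,  1.14036540e-03]), 'contact_force': array([-1.19271536, -1.42813093, -0.44183988]), 'moment': array([0.04397671, 0.02503299, 0.01715905]), 'gripper_force': 0.0, 'grip_width': 0.05524274002099122}
```

Emit:
apply_moves(rows=[[[0.738, 0.378, 0.437], [0, 0, -0.159]], [[0.738, 0.378, 0.437], [0, 0, -0.159]], [[0.738, 0.378, 0.437], [0, 0, -0.159]], [[0.738, 0.378, 0.437], [0, 0, -0.159]], [[0.738, 0.378, 0.437], [0, 0, -0.159]], [[0.738, 0.378, 0.437], [0, 0, -0.159]], [[0.738, 0.378, 0.437], [0, 0, -0.159]]])

```text
clock: 1.72
tcp_pos: [0.6081, -0.3412, 0.1253]
orientation: [2.201, 2.24, -0.002]
contact_force: [0.7, -0.1, 0.4]
grip_width: 0.0557
gripper_force: 0.0
```

```bash
python3 - <<'E'
from h import *
from bench import grab_frame
import cv2
v=np.load("v.npy"); Rt=R.from_euler("z",v[2]).as_matrix()@FL
plan(np.r_[v[:2],.054],Rt)
o=[]
for n,(x,y) in (("side",(213,75)),("top",(270,145))):
    f=grab_frame(n)["frame"][:,:,::-1].copy()
    o.append(cv2.resize(f[y:y+110,x:x+100],None,fx=4,fy=4,interpolation=cv2.INTER_CUBIC))
cv2.imwrite("pics/hover.png",np.hstack(o))
E
```

```text
shift [0.0123, 0.004, 0.2852] turn [0.0, 0.0006, -0.0012]
```

View pics/hover.png

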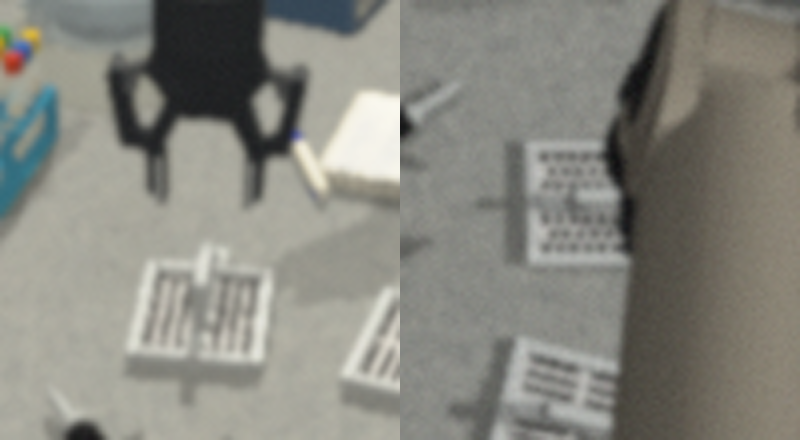

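The jaws straddle the handle: in the side crop, the tips at (157,200) and (252,200) and the bar at (205,260). I descend and grip.

Emit:
apply_moves(rows=[[[0.012, 0.004, 0.15], [0, 0, -0.001]], [[0.012, 0.004, 0.25], [0, 0, -0.001]], [[0.012, 0.004, 0.285], [0, 0, -0.001]], [[0.012, 0.004, 0.285], [0, 0, -0.001]], [[0.012, 0.004, 0.285], [0, 0, -0.001]]])

```text
clock: 2.45
tcp_pos: [0.6112, -0.3358, 0.0548]
orientation: [2.193, 2.247, 0.001]
contact_force: [0.1, 0.5, 0.0]
grip_width: 0.0553
gripper_force: 0.0
```

Emit:
apply_moves(rows=[[[0, 0, 0], [0, 0, 0]], [[0, 0, 0], [0, 0, 0]], [[0, 0, 0], [0, 0, 0]], [[0, 0, 0], [0, 0, 0]], [[0, 0, 0], [0, 0, 0]], [[0, 0, 0], [0, 0, 0]]], jaw=-1, newtons=60)

```text
clock: 3.2
tcp_pos: [0.6107, -0.3354, 0.0539]
orientation: [2.193, 2.248, 0.0]
contact_force: [-1.4, 0.8, 6.2]
grip_width: 0.011
gripper_force: 59.5
```

```bash
python3 - <<'E'
from h import *
v=np.load("v.npy"); Rt=R.from_euler("z",v[2]).as_matrix()@FL
plan(np.r_[v[:2],.054],Rt)
E
```

```text
shift [-0.0111, -0.0069, -0.0003] turn [0.0002, 0.0001, 0.001]
```

Emit:
apply_moves(rows=[[[0, 0, -0.08], [0, 0, 0]], [[0, 0, -0.25], [0, 0, 0]], [[0, 0, -0.45], [0, 0, 0]], [[0, 0, -0.65], [0, 0, 0]], [[0, 0, -0.8], [0, 0, 0]], [[0, 0, -0.8], [0, 0, 0]], [[0, 0, -0.8], [0, 0, 0]]])

```text
clock: 4.08
tcp_pos: [0.6095, -0.3348, 0.252]
orientation: [-2.192, -2.247, 0.001]
contact_force: [-0.0, 0.6, -3.0]
grip_width: 0.0108
gripper_force: 58.9
```

```bash
python3 - <<'E'
from h import *
np.set_printoptions(precision=4,suppress=True)
o,Rd=deckT(); Rt=Rd@FL
p=o+Rd@[.1208,0,.0539]; hov=o+Rd@[.1208,0,.0539+.08]
print(p,hov)
a=plan((hov+[.6107,-.3354,.30])/2,(R.from_matrix(Rd)).as_matrix()@R.from_euler("y",15,degrees=True).as_matrix()@FL)
b=plan(hov,Rt,a); plan(p,Rt,b)
E
```

```text
[0.5077 0.097  0.1705] [0.5145 0.0576 0.2398]
shift [0.7882, -0.168, -0.0705] turn [0.0055, 0.0829, -0.0467]
shift [0.7486, -0.0549, 0.3252] turn [-0.0, 0.0833, -0.0]
shift [-0.0, -0.0, 0.32] turn [0.0, 0.0, 0.0]
```

Emit:
apply_moves(rows=[[[0.2, -0.04, -0.02], [0.001, 0.02, -0.012]], [[0.4, -0.085, -0.04], [0.003, 0.042, -0.024]], [[0.6, -0.13, -0.06], [0.004, 0.063, -0.036]], [[0.788, -0.168, -0.07], [0.0055, 0.083, -0.047]], [[0.788, -0.168, -0.07], [0.0055, 0.083, -0.047]], [[0.788, -0.168, -0.07], [0.0055, 0.083, -0.047]]])

```text
clock: 4.82
tcp_pos: [0.5628, -0.1402, 0.2693]
orientation: [-1.887, -2.243, -0.247]
contact_force: [0.5, 0.5, -3.3]
grip_width: 0.0105
gripper_force: 58.9
```

```bash
python3 - <<'E'
from h import *
o,Rd=deckT(); Rt=Rd@FL
b=plan(o+Rd@[.1208,0,.0539+.08],Rt); plan(o+Rd@[.1208,0,.0539],Rt,b)
E
```

```text
shift [0.7544, -0.0549, 0.3235] turn [-0.0001, 0.0836, -0.0]
shift [-0.0, -0.0, 0.32] turn [0.0, 0.0, 0.0]
```

Emit:
apply_moves(rows=[[[0.2, -0.015, 0.06], [0, 0.022, 0]], [[0.4, -0.03, 0.14], [0, 0.045, 0]], [[0.58, -0.042, 0.23], [0, 0.065, 0]], [[0.754, -0.055, 0.323], [0, 0.0836, 0]], [[0.754, -0.055, 0.323], [0, 0.0836, 0]], [[0.754, -0.055, 0.323], [0, 0.0836, 0]], [[0.754, -0.055, 0.323], [0, 0.0836, 0]]])

```text
clock: 5.7
tcp_pos: [0.5161, 0.0565, 0.2414]
orientation: [-1.743, -2.069, -0.469]
contact_force: [0.0, 0.2, -2.9]
grip_width: 0.0106
gripper_force: 59.1
```

```bash
python3 - <<'E'
from h import *
from bench import grab_frame,telemetry
import cv2
o,Rd=deckT(); Rt=Rd@FL
plan(o+Rd@[.1208,0,.0539],Rt)
ob=telemetry.get_obs(); p,Rt=ob["tcp_pos"],R.from_rotvec(ob["orientation"]).as_matrix()
# predicted screen corners & tongue hole from the tool, lip lines of deck
Sc=np.array([[60,50,12],[60,-50,12],[-60,-50,12],[-60,50,12],[-78,0,6],[-92,-12,6],[-92,12,6]])/1e3-[.0028,0,.0539]
W=p+Sc@(Rt@FL).T
G=o+np.array([[12,-51.5,11],[188,-51.5,11],[12,51.5,11],[188,51.5,11],[-22,-17,14],[-22,17,14],[0,0,14]])/1e3@Rd.T
O=[]
for n,(x,y) in (("side",(225,190)),("top",(125,165))):
    f=grab_frame(n)["frame"][:,:,::-1].copy()
    z=cv2.resize(f[y:y+140,x:x+112],None,fx=3.57,fy=3.57,interpolation=cv2.INTER_CUBIC)
    for q,c in((W,(0,0,255)),(G,(0,160,0))):
        for u in proj(n,q): cv2.drawMarker(z,tuple(int(k) for k in ((u-[x,y]+.5)*3.57)),c,0,8,1)
    O.append(z)
cv2.imwrite("pics/hov2.png",np.hstack(O))
E
```

```text
shift [0.0017, -0.0067, 0.3281] turn [0.001, 0.0003, -0.0001]
```

View pics/hov2.png

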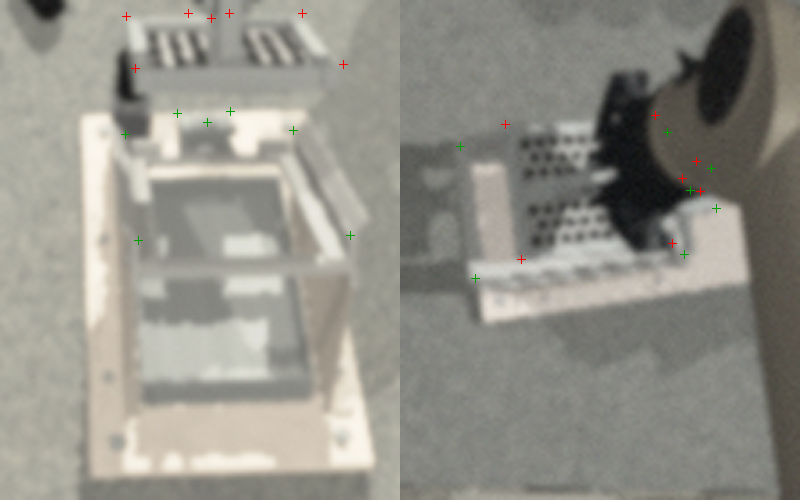

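```bash
cat > ov.py <<'E'
from h import *
from bench import grab_frame,telemetry
import cv2
def ov(name,cam,x,y,w,h,k,scr=True,off=(.0028,.0539)):
    o,Rd=deckT(); ob=telemetry.get_obs(); p,Rt=ob["tcp_pos"],R.from_rotvec(ob["orientation"]).as_matrix()
    f=grab_frame(cam)["frame"][:,:,::-1].copy()
    cv2.imwrite(name.replace(".png","_raw.png"),f)
    z=cv2.resize(f[y:y+h,x:x+w],None,fx=k,fy=k,interpolation=cv2.INTER_CUBIC)
    def line(P,c,cl=True):
        u=((proj(cam,P)-[x,y]+.5)*k).astype(int); cv2.polylines(z,[u.reshape(-1,1,2)],cl,c,1)
    if scr:
        fr=np.array([[60,50],[60,-50],[-60,-50],[-60,50]])/1e3
        for hh in (0,.012): line(p+(np.c_[fr,fr[:,0]*0+hh]-[off[0],0,off[1]])@(Rt@FL).T,(0,0,255))
    for yy in(-.0515,.0515):
        line(o+np.array([[.012,yy,0],[.188,yy,0],[.188,yy,.011],[.012,yy,.011]])@Rd.T,(0,160,0))
    line(o+np.array([[-.022,-.017,.014],[-.022,.017,.014],[.010,.017,.014],[.010,-.017,.014]])@Rd.T,(255,0,0))
    line(pose(g[:3],np.array([[-135,-78,13],[-135,78,13],[135,78,13],[135,-78,13]])/1e3),(255,0,255))
    cv2.imwrite(name,z)
E
python3 -c "
from ov import *
ov('pics/s3.png','side',243,185,92,92,6.5)"
```

```text
(no output)
```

View pics/s3.png

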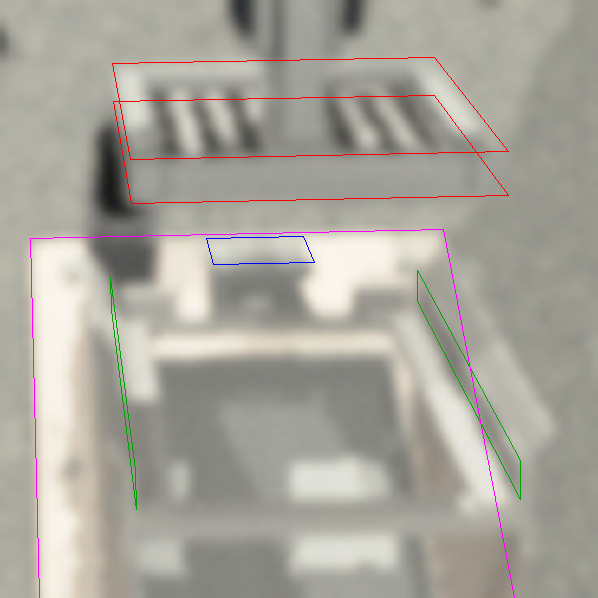

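```bash
python3 - <<'E'
from ov import *
f=cv2.imread("pics/s3_raw.png").astype(int)
for r in (211,212,213): print(r,[(x,int(f[r,x].mean())) for x in list(range(256,272))+list(range(306,326))])
for r in (198,200,203): print(r,[(x,int(f[r,x].mean())) for x in list(range(256,272))+list(range(306,326))])
o,Rd=deckT(); ob=telemetry.get_obs(); p,Rt=ob["tcp_pos"],R.from_rotvec(ob["orientation"]).as_matrix()
print(p,Rd.T@(p-o))
P=lambda x,y,z:proj("side",p+(Rt@FL)@(np.array([x,y,z])-[.0028,0,.0539]))[0].round(1)
print("near face mid L/R",P(.06,-.05,.006),P(.06,.05,.006)," top side mid",P(.0,-.05,.012),P(.0,.05,.012), "-x end",P(-.06,-.05,.012),P(-.06,.05,.012))
c=grab_frame("top")["frame"].astype(int)
for col in (170,175): print(col,[(y,int(c[y,col].mean())) for y in range(194,246)])
for r in (205,215,225): print(r,[(x,int(c[r,x].mean())) for x in range(140,172)])
PT=lambda x,y,z:proj("top",p+(Rt@FL)@(np.array([x,y,z])-[.0028,0,.0539]))[0].round(1)
print(PT(.06,-.05,.012),PT(.06,.05,.012),PT(.02,-.05,.012),PT(.02,.05,.012))
E
```

```text
211 [(256, 151), (257, 114), (258, 69), (259, 33), (260, 36), (261, 71), (262, 112), (263, 144), (264, 155), (265, 157), (266, 158), (267, 152), (268, 148), (269, 153), (270, 156), (271, 158), (306, 159), (307, 160), (308, 161), (309, 161), (310, 160), (311, 160), (312, 160), (313, 159), (314, 153), (315, 149), (316, 152), (317, 158), (318, 157), (319, 157), (320, 155), (321, 153), (322, 155), (323, 155), (324, 152), (325, 152)]
212 [(256, 149), (257, 109), (258, 61), (259, 31), (260, 33), (261, 65), (262, 108), (263, 142), (264, 157), (265, 159), (266, 158), (267, 151), (268, 148), (269, 152), (270, 157), (271, 159), (306, 159), (307, 157), (308, 157), (309, 158), (310, 158), (311, 159), (312, 159), (313, 158), (314, 151), (315, 147), (316, 152), (317, 158), (318, 157), (319, 154), (320, 153), (321, 153), (322, 154), (323, 154), (324, 153), (325, 153)]
213 [(256, 146), (257, 106), (258, 59), (259, 30), (260, 32), (261, 64), (262, 107), (263, 142), (264, 156), (265, 157), (266, 157), (267, 151), (268, 148), (269, 151), (270, 155), (271, 157), (306, 155), (307, 157), (308, 156), (309,
[... 3450 characters left out ...]
65), (150, 162), (151, 163), (152, 162), (153, 161), (154, 143), (155, 123), (156, 116), (157, 114), (158, 105), (159, 100), (160, 87), (161, 91), (162, 104), (163, 107), (164, 101), (165, 99), (166, 107), (167, 111), (168, 112), (169, 107), (170, 110), (171, 106)]
225 [(140, 115), (141, 110), (142, 113), (143, 124), (144, 122), (145, 128), (146, 149), (147, 170), (148, 176), (149, 171), (150, 172), (151, 171), (152, 172), (153, 168), (154, 162), (155, 151), (156, 129), (157, 119), (158, 115), (159, 109), (160, 97), (161, 83), (162, 83), (163, 92), (164, 98), (165, 93), (166, 93), (167, 96), (168, 97), (169, 99), (170, 123), (171, 150)]
[153.6 199.6] [158.1 237.4] [168.2 198.7] [172.8 235.8]
```

Emit:
apply_moves(rows=[[[0, -0.004, 0.08], [0, 0, 0]], [[0, -0.004, 0.16], [0, 0, 0]], [[0, -0.004, 0.22], [0, 0, 0]], [[0, -0.004, 0.25], [0, 0, 0]], [[0, -0.004, 0.26], [0, 0, 0]], [[0, -0.004, 0.26], [0, 0, 0]]])

```text
clock: 6.65
tcp_pos: [0.509, 0.0899, 0.1854]
orientation: [-1.74, -2.07, -0.469]
contact_force: [0.1, 1.0, -3.1]
grip_width: 0.0109
gripper_force: 59.0
```

```bash
cat > st.py <<'E'
from h import *
from bench import telemetry
ob=telemetry.get_obs(); o,Rd=deckT(); np.set_printoptions(precision=4,suppress=True)
print("t",ob["clock"],"deck tcp",Rd.T@(ob["tcp_pos"]-o),"tilt",(R.from_matrix((Rd@FL).T)*R.from_rotvec(ob["orientation"])).as_rotvec(),"F deck",Rd.T@ob["contact_force"],"M",Rd.T@ob["moment"],"w",ob["grip_width"],ob["gripper_force"])
E
python3 st.py
```

```text
t 6.65 deck tcp [ 0.122  -0.0001  0.0704] tilt [-0.002  -0.0001 -0.0016] F deck [-0.6917 -0.2546 -3.2066] M [0.0343 0.9028 0.0147] w 0.01092357578013548 59.034515619277954
```

Emit:
apply_moves(rows=[[[0, 0, 0.012], [0, 0, 0]], [[0, 0, 0.024], [0, 0, 0]], [[0, 0, 0.036], [0, 0, 0]], [[0, 0, 0.044], [0, 0, 0]], [[0, 0, 0.044], [0, 0, 0]]])

```text
clock: 7.28
tcp_pos: [0.5077, 0.0957, 0.1755]
orientation: [-1.739, -2.07, -0.468]
contact_force: [0.5, -1.2, -3.0]
grip_width: 0.0106
gripper_force: 59.1
```

```bash
python3 st.py
```

```text
t 7.275 deck tcp [0.1222 0.0002 0.0588] tilt [-0.0011  0.0003 -0.0017] F deck [-2.5692 -0.2625 -2.0081] M [ 0.0393  0.8939 -0.0009] w 0.010610844802155827 59.10249173641205
```

Still free, with the underside about 5 mm above the deck. I continue down until contact.

Emit:
apply_moves(rows=[[[0, 0, 0.008], [0, 0, 0]], [[0, 0, 0.014], [0, 0, 0]], [[0, 0, 0.019], [0, 0, 0]], [[0, 0, 0.019], [0, 0, 0]]])

```text
clock: 7.78
tcp_pos: [0.5073, 0.098, 0.1714]
orientation: [-1.739, -2.07, -0.468]
contact_force: [-0.5, -0.3, -3.2]
grip_width: 0.0109
gripper_force: 59.1
```

```bash
python3 st.py
```

```text
t 7.775 deck tcp [0.1222 0.0002 0.0542] tilt [-0.0012  0.0002 -0.0018] F deck [-1.7945  0.5775 -2.6642] M [-0.0118  0.829   0.0121] w 0.01094457444268143 59.10090923309326
```

Emit:
apply_moves(rows=[[[0, 0, 0.006], [0, 0, 0]], [[0, 0, 0.012], [0, 0, 0]], [[0, 0, 0.012], [0, 0, 0]]])

```text
clock: 8.15
tcp_pos: [0.5075, 0.0983, 0.1706]
orientation: [-1.74, -2.07, -0.468]
contact_force: [-6.9, -9.9, 17.4]
grip_width: 0.0105
gripper_force: 62.1
```

```bash
python3 st.py
```

```text
t 8.15 deck tcp [ 0.122  -0.0001  0.0533] tilt [-0.0016 -0.0004 -0.0013] F deck [ 1.2912  8.5278 19.3248] M [1.7049 0.1858 0.0326] w 0.010458175257728878 62.12383210659027
```

Emit:
apply_moves(rows=[[[0, -0.003, -0.003], [0, 0, 0]], [[-0.01, -0.003, -0.003], [0, 0, 0]], [[-0.025, -0.003, -0.003], [0, 0, 0]], [[-0.04, -0.003, -0.003], [0, 0, 0]], [[-0.04, -0.003, -0.003], [0, 0, 0]]], newtons=30)

```text
clock: 8.78
tcp_pos: [0.5097, 0.0906, 0.1661]
orientation: [-1.74, -2.071, -0.472]
contact_force: [-0.1, -2.1, 8.6]
grip_width: 0.0106
gripper_force: 60.6
```

```bash
python3 st.py
```

```text
t 8.775 deck tcp [ 0.1129 -0.0009  0.0534] tilt [-0.0046  0.0006 -0.0023] F deck [2.5506 0.4546 8.4835] M [ 0.1293  0.096  -0.0121] w 0.010626519899241417 60.57323455810547
```

Emit:
apply_moves(rows=[[[-0.015, 0, -0.001], [0, 0, 0]], [[-0.035, 0, -0.001], [0, 0, 0]], [[-0.055, 0, -0.001], [0, 0, 0]], [[-0.075, 0, -0.001], [0, 0, 0]], [[-0.09, 0, -0.001], [0, 0, 0]], [[-0.09, 0, -0.001], [0, 0, 0]]])

```text
clock: 9.52
tcp_pos: [0.5129, 0.0709, 0.1546]
orientation: [-1.74, -2.071, -0.472]
contact_force: [0.7, -1.8, 5.8]
grip_width: 0.011
gripper_force: 60.2
```

```bash
python3 st.py
```

```text
t 9.525 deck tcp [ 0.0898 -0.0007  0.0534] tilt [-0.0044  0.0001 -0.0019] F deck [ 1.2364 -0.3518  6.0061] M [ 0.0795  0.3962 -0.0034] w 0.010951807198777077 60.20361542701721
```

Emit:
apply_moves(rows=[[[-0.008, 0, 0], [0, 0, 0]], [[-0.016, 0, 0], [0, 0, 0]], [[-0.024, 0, 0], [0, 0, 0]], [[-0.032, 0, 0], [0, 0, 0]], [[-0.038, 0, 0], [0, 0, 0]], [[-0.038, 0, 0], [0, 0, 0]]])

```text
clock: 10.28
tcp_pos: [0.5143, 0.0633, 0.1501]
orientation: [-1.74, -2.071, -0.472]
contact_force: [0.5, -0.9, 6.4]
grip_width: 0.0106
gripper_force: 60.3
```

```bash
python3 st.py
```

```text
t 10.275 deck tcp [ 0.0809 -0.0008  0.0534] tilt [-0.0042  0.0005 -0.0024] F deck [ 2.3991 -0.3434  6.0343] M [ 0.0457  0.1356 -0.0069] w 0.010642094940332688 60.29576897621155
```

Emit:
apply_moves(rows=[[[-0.006, 0, 0], [0, 0, 0]], [[-0.012, 0, 0], [0, 0, 0]], [[-0.018, 0, 0], [0, 0, 0]], [[-0.018, 0, 0], [0, 0, 0]]])

```text
clock: 10.78
tcp_pos: [0.5145, 0.0621, 0.1493]
orientation: [-1.735, -2.07, -0.474]
contact_force: [-2.5, 3.3, 16.1]
grip_width: 0.0108
gripper_force: 61.1
```

```bash
python3 st.py
```

```text
t 10.775 deck tcp [ 0.0794 -0.0008  0.0534] tilt [-0.0027  0.004  -0.0043] F deck [11.2363  1.8816 12.0543] M [ 0.4537 -1.633  -0.0027] w 0.010778225715284811 61.06746196746826
```

Emit:
apply_moves(rows=[[[-0.006, 0, 0], [0, 0, 0]], [[-0.01, 0, 0], [0, 0, 0]], [[-0.01, 0, 0], [0, 0, 0]]])

```text
clock: 11.15
tcp_pos: [0.5146, 0.062, 0.1493]
orientation: [-1.731, -2.07, -0.475]
contact_force: [-4.9, 6.7, 23.9]
grip_width: 0.011
gripper_force: 61.7
```

```bash
python3 st.py
```

```text
t 11.15 deck tcp [ 0.0793 -0.0008  0.0534] tilt [-0.0016  0.0066 -0.006 ] F deck [18.3426  3.6701 16.9526] M [ 0.7611 -3.0109 -0.1476] w 0.010997622065224952 61.66844308376312
```

Emit:
apply_moves(rows=[[[0.008, 0, -0.002], [0, 0, 0]], [[0.016, 0, -0.003], [0, 0, 0]], [[0.016, 0, -0.003], [0, 0, 0]]])

```text
clock: 11.52
tcp_pos: [0.5144, 0.062, 0.1494]
orientation: [-1.737, -2.071, -0.473]
contact_force: [1.0, 5.8, 8.4]
grip_width: 0.0106
gripper_force: 59.9
```

Emit:
apply_moves(rows=[[[0, 0, 0], [0, 0, 0]], [[0, 0, 0], [0, 0, 0]], [[0, 0, -0.0], [0, 0, 0]], [[0, 0, -0.08], [0, 0, 0]], [[0, 0, -0.25], [0, 0, 0]], [[0, 0, -0.45], [0, 0, 0]], [[0, 0, -0.5], [0, 0, 0]], [[0, 0, -0.5], [0, 0, 0]]], jaw=-0.2)

```text
clock: 12.52
tcp_pos: [0.5239, -0.0021, 0.2562]
orientation: [-1.741, -2.07, -0.469]
contact_force: [0.4, 0.7, 0.1]
grip_width: 0.0338
gripper_force: 0.0
```

```bash
python3 st.py; python3 - <<'E'
from h import *
# pin grasp: grader-vertical; keeper in grader frame (-.1107,-.0434)
Rg=R.from_euler("z",g[2]).as_matrix(); P=np.array([.5729,-.0248,.049])
from bench import telemetry
a=plan(P+[0,0,.034+.09],Rg@FL); plan(P+[0,0,.034],Rg@FL,a)
E
```

```text
t 12.525 deck tcp [0.0767 0.0009 0.1783] tilt [-0.0024 -0.0006 -0.0011] F deck [ 0.6275 -0.5387 -0.2207] M [-0.0014  0.5397  0.006 ] w 0.03383565220119279 0.0
shift [-0.2729, 0.1766, 0.2271] turn [0.0008, -0.1665, 0.0001]
shift [0.0, 0.0, 0.36] turn [0.0, 0.0, 0.0]
```

Emit:
apply_moves(rows=[[[-0.14, 0.09, 0.11], [0, -0.05, 0]], [[-0.273, 0.177, 0.227], [0, -0.1, 0]], [[-0.273, 0.177, 0.227], [0, -0.1665, 0]], [[-0.273, 0.177, 0.227], [0, -0.1665, 0]], [[-0.273, 0.177, 0.227], [0, -0.1665, 0]], [[-0.273, 0.177, 0.227], [0, -0.1665, 0]]], jaw=0.1)

```text
clock: 13.28
tcp_pos: [0.5726, -0.0262, 0.1726]
orientation: [-2.025, -2.401, -0.003]
contact_force: [-0.4, 0.4, 0.5]
grip_width: 0.0475
gripper_force: 0.0
```

```bash
python3 - <<'E'
from ov import *
Rg=R.from_euler("z",g[2]).as_matrix(); P=np.array([.5729,-.0248,.049])
plan(P+[0,0,.034],Rg@FL)
o,Rd=deckT(); O=[]
S=np.array([[60,50,12],[60,-50,12],[-60,-50,12],[-60,50,12]])/1e3+[.0765,-.0008,-.0005]
H=np.array([[28.5,0,54],[-28.5,0,54]])/1e3+[.0765,-.0008,-.0005]
K=np.array([[-.0012,0,.014]])
for cam,x,y in(("side",235,185),("top",135,160)):
    f=grab_frame(cam)["frame"][:,:,::-1].copy(); cv2.imwrite(f"pics/h_{cam}_raw.png",f)
    z=cv2.resize(f[y:y+110,x:x+100],None,fx=4,fy=4,interpolation=cv2.INTER_CUBIC)
    for q,c,cl in((S,(0,0,255),1),(H,(255,0,0),0)):
        u=((proj(cam,o+q@Rd.T)-[x,y]+.5)*4).astype(int); cv2.polylines(z,[u.reshape(-1,1,2)],bool(cl),c,1)
    for q,c in((o+K@Rd.T,(0,200,0)),(P[None]+[0,0,.041],(0,255,255))):
        u=((proj(cam,q)-[x,y]+.5)*4).astype(int)[0]; cv2.drawMarker(z,tuple(int(k) for k in u),c,0,8,1)
    O.append(z)
cv2.imwrite("pics/h4.png",np.hstack(O))
E
```

```text
shift [0.0048, 0.0018, 0.3582] turn [0.0004, -0.0006, -0.0008]
```

View pics/h4.png

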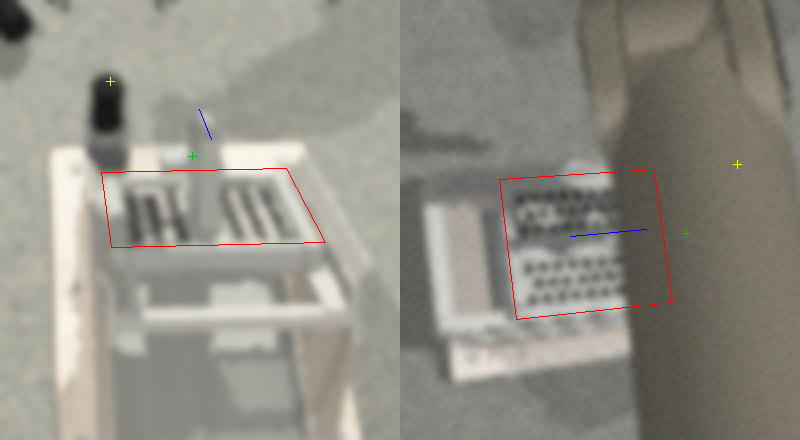

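Emit:
apply_moves(rows=[[[0.005, 0.005, 0.15], [0, 0, -0.001]], [[0.005, 0.005, 0.27], [0, 0, -0.001]], [[0.005, 0.005, 0.34], [0, 0, -0.001]], [[0.005, 0.005, 0.358], [0, 0, -0.001]], [[0.005, 0.005, 0.358], [0, 0, -0.001]]])

```text
clock: 14.0
tcp_pos: [0.5745, -0.023, 0.084]
orientation: [2.017, 2.407, 0.004]
contact_force: [-1.2, -0.1, 0.6]
grip_width: 0.0468
gripper_force: 0.0
```

Emit:
apply_moves(rows=[[[0, 0, 0], [0, 0, 0]], [[0, 0, 0], [0, 0, 0]], [[0, 0, 0], [0, 0, 0]], [[0, 0, 0], [0, 0, 0]], [[0, 0, 0], [0, 0, 0]]], jaw=-1, newtons=40)

```text
clock: 14.62
tcp_pos: [0.5746, -0.0227, 0.0845]
orientation: [2.016, 2.406, 0.004]
contact_force: [-1.6, -0.5, 6.6]
grip_width: 0.0189
gripper_force: 38.9
```

Emit:
apply_moves(rows=[[[0, 0, -0.03], [0, 0, 0]], [[0, 0, -0.07], [0, 0, 0]], [[0, 0, -0.12], [0, 0, 0]], [[0, 0, -0.18], [0, 0, 0]], [[0, 0, -0.26], [0, 0, 0]], [[0, 0, -0.36], [0, 0, 0]], [[0, 0, -0.36], [0, 0, 0]], [[0, 0, -0.36], [0, 0, 0]]])

```text
clock: 15.62
tcp_pos: [0.5735, -0.023, 0.1733]
orientation: [2.017, 2.407, 0.003]
contact_force: [-0.5, 0.5, -0.9]
grip_width: 0.019
gripper_force: 39.1
```

```bash
python3 - <<'E'
from h import *
o,Rd=deckT(); Rt=Rd@FL
# pin axis at tool x=-.0021, shoulder .0355 ahead; target pin tip 20mm above clevis top at deck (-.0012,0): shoulder z=.014+.034+.020
b=np.array([-.0012,0,.014]); off=np.array([.0021,0,.0355])
p=o+Rd@(b+off+[0,0,.034+.02]); print(p)
plan(p,Rt)
E
python3 st.py
```

```text
[ 0.52970087 -0.02977134  0.15351137]
shift [0.0038, -0.1776, 0.0788] turn [0.0002, 0.1665, 0.0013]
t 15.625 deck tcp [ 0.0101 -0.0444  0.121 ] tilt [-0.0007 -0.5231 -0.0041] F deck [ 0.064   0.3948 -1.0439] M [0.035  0.0231 0.0077] w 0.01895453458242095 39.07850503921509
```

Emit:
apply_moves(rows=[[[0, -0.05, -0.04], [0, 0.05, 0]], [[0.004, -0.12, -0.04], [0, 0.1, 0]], [[0.004, -0.178, -0.04], [0, 0.15, 0]], [[0.004, -0.178, 0], [0, 0.1665, 0.001]], [[0.004, -0.178, 0.079], [0, 0.1665, 0.001]], [[0.004, -0.178, 0.079], [0, 0.1665, 0.001]], [[0.004, -0.178, 0.079], [0, 0.1665, 0.001]], [[0.004, -0.178, 0.079], [0, 0.1665, 0.001]]])

```text
clock: 16.62
tcp_pos: [0.5304, -0.0286, 0.1543]
orientation: [-1.737, -2.073, -0.467]
contact_force: [0.1, 0.2, -0.7]
grip_width: 0.019
gripper_force: 39.1
```

```bash
python3 st.py; python3 - <<'E'
from ov import *
o,Rd=deckT(); O=[]
ob=telemetry.get_obs(); p,Rt=ob["tcp_pos"],R.from_rotvec(ob["orientation"]).as_matrix()
T=p+np.array([[-.0021,0,.0355],[-.0021,0,.0695]])@Rt.T
H=np.array([[28.5,0,54],[-28.5,0,54]])/1e3+[.0765,-.0008,-.0005]
K=np.array([[-.0012,0,.014]])
for cam,x,y,w,h,k in(("side",240,165,75,90,6.6),("top",180,185,50,60,6)):
    f=grab_frame(cam)["frame"][:,:,::-1].copy(); cv2.imwrite(f"pics/i_{cam}_raw.png",f)
    z=cv2.resize(f[y:y+h,x:x+w],None,fx=k,fy=k,interpolation=cv2.INTER_CUBIC)
    for q,c in((T,(0,0,255)),(o+H@Rd.T,(255,0,0)),(o+K@Rd.T,(0,200,0))):
        for u in ((proj(cam,q)-[x,y]+.5)*k).astype(int): cv2.drawMarker(z,tuple(int(k) for k in u),c,0,10,1)
    O.append(np.vstack([z,np.zeros((max(0,594-z.shape[0]),z.shape[1],3),np.uint8)])[:594])
cv2.imwrite("pics/h5.png",np.hstack(O)[:,:800])
E
```

```text
t 16.625 deck tcp [ 0.0022 -0.0009  0.1037] tilt [-0.0008 -0.001  -0.0037] F deck [-0.2169 -0.1233 -0.6971] M [ 0.0113  0.6047 -0.0317] w 0.01903532912147161 39.08057749271393
```

View pics/h5.png

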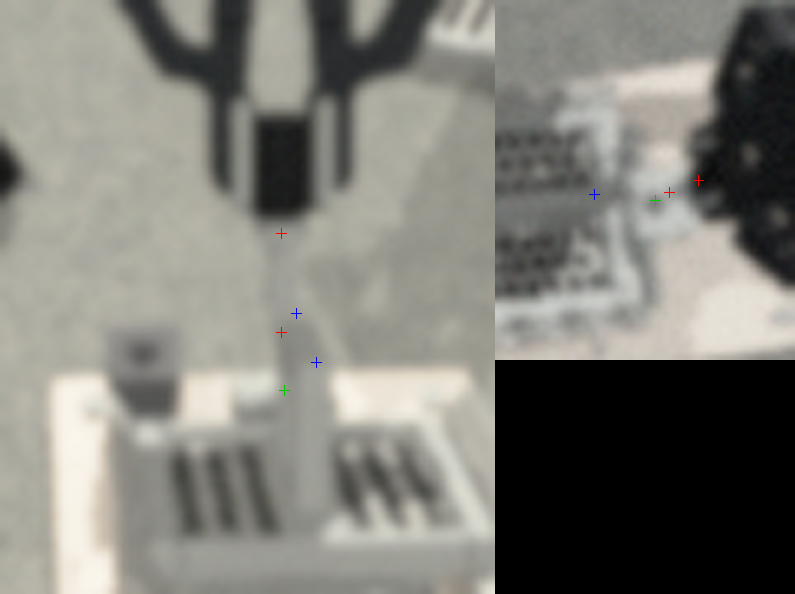

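Emit:
apply_moves(rows=[[[-0.005, -0.003, 0.03], [0, 0, 0]], [[-0.005, -0.003, 0.055], [0, 0, 0]], [[-0.005, -0.003, 0.07], [0, 0, 0]], [[-0.005, -0.003, 0.07], [0, 0, 0]]])

```text
clock: 17.23
tcp_pos: [0.5276, -0.0219, 0.1375]
orientation: [-1.738, -2.069, -0.467]
contact_force: [0.7, 0.0, 0.3]
grip_width: 0.0187
gripper_force: 39.1
```

Emit:
apply_moves(rows=[[[0, 0, 0.008], [0, 0, 0]], [[0, 0, 0.016], [0, 0, 0]], [[0, 0, 0.024], [0, 0, 0]], [[0, 0, 0.024], [0, 0, 0]]])

```text
clock: 17.73
tcp_pos: [0.5273, -0.0191, 0.1325]
orientation: [-1.739, -2.07, -0.467]
contact_force: [-0.5, -0.2, -0.6]
grip_width: 0.019
gripper_force: 39.1
```

```bash
python3 st.py
```

```text
t 17.725 deck tcp [-0.0001  0.0006  0.0799] tilt [-0.0004  0.0003 -0.0013] F deck [-0.3966  0.4842 -0.457 ] M [0.0156 0.63   0.0462] w 0.019005398846884184 39.0804523229599
```

Emit:
apply_moves(rows=[[[0, 0, 0.008], [0, 0, 0]], [[0, 0, 0.016], [0, 0, 0]], [[0, 0, 0.024], [0, 0, 0]], [[0, 0, 0.024], [0, 0, 0]]])

```text
clock: 18.23
tcp_pos: [0.5267, -0.0161, 0.1273]
orientation: [-1.738, -2.07, -0.467]
contact_force: [0.5, -0.5, -0.8]
grip_width: 0.0189
gripper_force: 39.1
```

```bash
python3 st.py
```

```text
t 18.225 deck tcp [-0.0001  0.0006  0.0738] tilt [-0.0003  0.0003 -0.0015] F deck [-0.8494 -0.3915 -0.3795] M [-0.0036  0.5841 -0.0079] w 0.018863157807694837 39.080416560173035
```

Emit:
apply_moves(rows=[[[0, 0, 0.008], [0, 0, 0]], [[0, 0, 0.016], [0, 0, 0]], [[0, 0, 0.024], [0, 0, 0]], [[0, 0, 0.032], [0, 0, 0]], [[0, 0, 0.032], [0, 0, 0]]])

```text
clock: 18.85
tcp_pos: [0.5262, -0.0122, 0.1204]
orientation: [-1.739, -2.07, -0.468]
contact_force: [-0.1, 0.7, -0.8]
grip_width: 0.0187
gripper_force: 39.1
```

```bash
python3 st.py
```

```text
t 18.85 deck tcp [-0.0001  0.0004  0.0659] tilt [-0.0007  0.0003 -0.0014] F deck [ 0.188  -0.0165 -1.0774] M [-0.0967  0.5572  0.0185] w 0.018680886694973663 39.08434331417084
```

Emit:
apply_moves(rows=[[[0, 0, 0.008], [0, 0, 0]], [[0, 0, 0.016], [0, 0, 0]], [[0, 0, 0.024], [0, 0, 0]], [[0, 0, 0.032], [0, 0, 0]], [[0, 0, 0.04], [0, 0, 0]], [[0, 0, 0.04], [0, 0, 0]]])

```text
clock: 19.6
tcp_pos: [0.5254, -0.0072, 0.1118]
orientation: [-1.739, -2.07, -0.468]
contact_force: [1.5, 1.1, -0.2]
grip_width: 0.0189
gripper_force: 39.0
```

```bash
python3 st.py
```

```text
t 19.6 deck tcp [-0.0001  0.0004  0.0559] tilt [-0.0007  0.0003 -0.0015] F deck [ 0.5802 -1.6565 -0.5576] M [-0.3383  0.4457  0.0006] w 0.0189428244948211 39.02977466583252
```

Emit:
apply_moves(rows=[[[0, 0, 0.008], [0, 0, 0]], [[0, 0, 0.016], [0, 0, 0]], [[0, 0, 0.022], [0, 0, 0]], [[0, 0, 0.028], [0, 0, 0]], [[0, 0, 0.032], [0, 0, 0]], [[0, 0, 0.032], [0, 0, 0]]])

```text
clock: 20.35
tcp_pos: [0.5249, -0.0039, 0.1058]
orientation: [-1.739, -2.07, -0.467]
contact_force: [-0.9, -3.3, 9.8]
grip_width: 0.0187
gripper_force: 40.4
```

```bash
python3 st.py
```

```text
t 20.35 deck tcp [-0.0002  0.0003  0.049 ] tilt [-0.0009 -0.0001 -0.0012] F deck [ 2.2229  1.453  10.0198] M [ 0.3928  0.0236 -0.0357] w 0.018654073991643597 40.35414218902588
```

Emit:
apply_moves(rows=[[[0, 0, 0.004], [0, 0, 0]], [[0, 0, 0.004], [0, 0, 0]]])

```text
clock: 20.6
tcp_pos: [0.5249, -0.0039, 0.1057]
orientation: [-1.74, -2.07, -0.467]
contact_force: [-2.8, -6.5, 17.9]
grip_width: 0.0187
gripper_force: 41.2
```

```bash
python3 st.py
```

```text
t 20.6 deck tcp [-0.0003  0.0003  0.0489] tilt [-0.0009 -0.0003 -0.001 ] F deck [ 3.8617  3.8979 18.483 ] M [ 1.0073 -0.336  -0.0277] w 0.018720911863633893 41.2101548910141
```

Seated firmly. I relax the push, open, and retreat along the pin's axis.

Emit:
apply_moves(rows=[[[0, 0, -0.006], [0, 0, 0]], [[0, 0, -0.006], [0, 0, 0]]])

```text
clock: 20.85
tcp_pos: [0.5249, -0.0039, 0.1058]
orientation: [-1.739, -2.07, -0.468]
contact_force: [0.6, -1.7, 6.0]
grip_width: 0.019
gripper_force: 39.7
```

Emit:
apply_moves(rows=[[[0, 0, 0], [0, 0, 0]], [[0, 0, 0], [0, 0, 0]], [[0, 0, 0], [0, 0, 0]], [[0, 0, 0], [0, 0, 0]], [[0, 0, -0.1], [0, 0, 0]], [[0, 0, -0.3], [0, 0, 0]], [[0, 0, -0.5], [0, 0, 0]], [[0, 0, -0.7], [0, 0, 0]], [[0, 0, -0.9], [0, 0, 0]], [[0, 0, -0.9], [0, 0, 0]]], jaw=0.1)

```text
clock: 22.1
tcp_pos: [0.5458, -0.1171, 0.3032]
orientation: [-1.745, -2.073, -0.471]
contact_force: [0.0, 0.7, 0.5]
grip_width: 0.0466
gripper_force: 0.0
```

```bash
python3 st.py; python3 - <<'E'
from ov import *
o,Rd=deckT(); O=[]
T=o+np.array([[-.0012,0,.0135],[-.0012,0,.0545]])@Rd.T
for cam,x,y,w,h,k in(("side",240,185,75,90,5.3),("top",135,175,110,90,3.6)):
    f=grab_frame(cam)["frame"][:,:,::-1].copy()
    z=cv2.resize(f[y:y+h,x:x+w],None,fx=k,fy=k,interpolation=cv2.INTER_CUBIC)
    for u in ((proj(cam,T)-[x,y]+.5)*k).astype(int): cv2.drawMarker(z,tuple(int(k) for k in u),(0,0,255),0,10,1)
    O.append(np.vstack([z,np.zeros((max(0,480-z.shape[0]),z.shape[1],3),np.uint8)])[:480])
cv2.imwrite("pics/end.png",np.hstack(O)[:,:800])
E
```

```text
t 22.1 deck tcp [-0.0012 -0.0009  0.2775] tilt [-0.0072 -0.004  -0.0008] F deck [ 0.8665 -0.1542  0.0503] M [ 0.028   0.5064 -0.0588] w 0.046637439349429134 0.0
```

View pics/end.png

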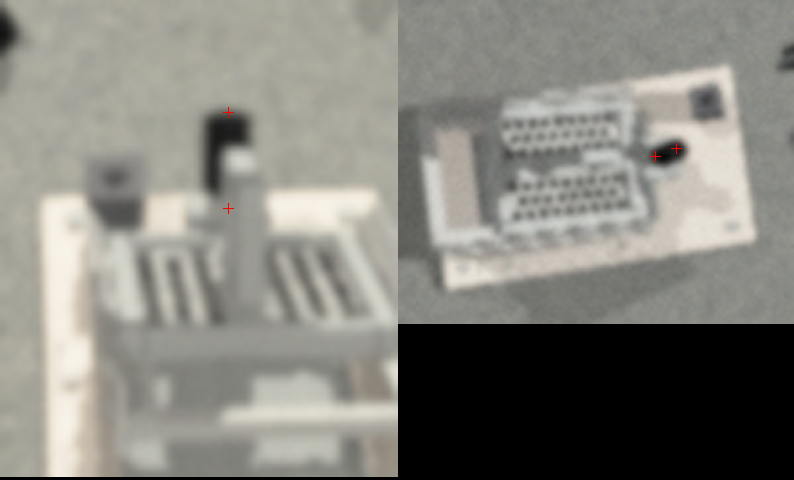

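The pin stands in the clevis where predicted: knob top at side (228,112), and square to the deck in the top crop at (670,152). The keeper is empty, the screen is home, and the gripper is clear. I hand in.

```bash
python3 -c "
from bench import job
print(job.hand_in())"
```

```text
the job is handed in; nothing more can be done
None
```

The round-hole screen is home in the clevis, the pin is driven through until its shoulder seats on the clevis, and the gripper is clear. I handed the job in at 22 s on the robot's clock; the hand-in returned no verdict.

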